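# Clear the microscope bench after a session

### The arm

A 6-joint arm with a two-finger parallel gripper is mounted at the origin on the work surface. World frame = base frame: x ahead of the robot, y to its left, z up, the work surface at z = 0. Lengths are in m, angles in rad, forces in N, time in s.
With the tool pointing down it reaches from about 0.375 to 0.975 m from the base axis. Payload 3.8 kg.
Tool frame: the origin (TCP) lies midway between the tips of the shut fingers; the grasp point (between the pads) lies 19 mm behind it; z points along the fingers, y is the line along which they close (so a half turn about z gives the same grasp; the last joint's range is limited). The gripper opens to 85 mm and grips with 20 to 120 N. Pads are 22 mm wide; open, the fingers measure 114 mm over their backs; the gripper's body (76 mm by 85 mm) begins 54 mm behind the grasp point. The pads swing forward as they close: fully open they stand 13 mm farther back than shut.
Start: joints at [1.182, 0.264, 1.604, -0, 1.274, -0.037], TCP at [0.233, 0.634, 0.231] pointing down, gripper open.
Joint ranges: [-2.63, 2.63], [-0.94, 2.18], [0.31, 2.57], [-1.31, 4.45], [0, 2.66], [-2.55, 2.55]. Speed limits (rad/s): [2.57, 2.57, 3.14, 3.14, 3.14, 3.14].

### API

Orientations are given as a rotation vector (axis times angle).
In Python, from workcell import bot gives the robot as it stands.
- The arm moves only by the tool step_arm, never from a script. Its argument "motion" is a list of rows, each a list of 5 numbers: the finger opening in cm, from 0 to 8.54, then the shift along the tool's x, y, z in cm, then the turn about the tool's z in degrees. In form: [[claw, dx, dy, dz, twist], ...]. A call has 1 to 20 rows; each row is the pose to reach, as a shift and turn from the pose commanded when the call began, along the tool's axes at that moment; what a row does not reach only later rows make up. A row lasts 1/10 s, in which the tool goes at most 50 mm and 8.59 degrees, less where a joint would pass 70% of its speed; a pose out of reach is approached as far as the arm can. A call with a gripper value outside its range is refused whole. The fingers move at their own pace and stop on an object; "force" is the grip in N (left out, the last holds). Time passes only in rows, so rows that repeat a pose let the fingers close. It gives the time, the measured TCP pose, the force, the opening and the grip force at its end, in the units of the state.
- bot.read_state(): the state, without advancing time (a new reading comes with each control period).
- bot.read_camera(name): name is "side" or "top"; returns (picture, depth): 420x560x3 uint8, red, green, blue; 420x560 float32, m along the optical axis (not along the pixel's ray), 0 where there is no reading.
- bot.calibration(name): a dict with "mtx" (3x3 intrinsics, pixels), "origin" and "orientation" of the camera in the world. Camera axes: x right, y up, looking along -z (the intrinsics and any distortion apply to the point x, -y, -z); pixel columns grow to the right and rows downward; lengths in m; the calibration is good to about 2 mm. A picture is of the moment at which its call begins. calibration takes no time and is no camera call.
- bot.finish_job(): hands the job in; it is judged then, once.
The state is a dict: "time": time; "q": joint angles; "joint_vel": joint speeds; "joint_torque": joint torques, N m; "tool_pos": TCP position; "tcp_rot": TCP orientation; "wrist_force": force on the tool from outside, world axes, zero at the start; "torque": the same for the moment, N m; "width": opening from 0.0 (shut) to 1.0 (fully open); "grip_force": force on a finger pad.
Only numpy, scipy, OpenCV 4.12 (cv2) and the standard library are available. Lean on these libraries where they do the work, as an engineer would, in place of code of your own. Each camera call takes 0.05 s, during which the arm holds its last target. There are 200 camera calls.

### The job

Put away what is left of the microscope session, everything upright: the large amber dish in the middle of the white tray with the small pink dish centred on top of it, the green-capped bottle in the rack's green bay and the blue-capped bottle in its blue bay, and the steel objective standing in the blue lens case. Set each thing down gently, without dropping or tipping it, and leave the amber jar and the pipette where they are.

Things in the scene. Friction and masses are not known exactly. Their poses are not given: they have to be found in the camera images.
- large_dish: Loose closed round culture dish, the larger one: pale clear wall and lid with an amber-orange round top, 52 mm diameter (lid; the lower 8 mm is 49 mm), 18 mm high, flat top, about 40 g, lies flat. Origin: centre of its underside, z up.
- small_dish: Loose closed round culture dish, the smaller one: pale clear wall and lid with a crimson-pink round top, 35 mm diameter (lid; the lower 5 mm is 32 mm), 12 mm high, about 20 g, lies flat. Origin: centre of its underside, z up.
- green_bottle: Loose small cylindrical off-white bottle with a green screw cap, standing; 26 mm diameter, 60 mm high (the cap is the top 15 mm), about 50 g. Origin: centre of its underside, z up.
- blue_bottle: Loose small cylindrical off-white bottle with a blue screw cap, standing; 26 mm diameter, 60 mm high (the cap is the top 15 mm), about 50 g. Origin: centre of its underside, z up.
- objective: Loose microscope objective: steel barrel with a yellow ring near its foot, standing; 34 mm diameter up to 34 mm high, above that a cone to a 26 mm nose, 48 mm high in all, about 150 g; grip the barrel below 34 mm. Origin: centre of its underside, z up.
- dish_tray: Fixed square white tray, 120 x 120 mm, floor 3 mm thick, rim 8 mm high and 4 mm thick; a grey printed disc of 68 mm diameter marks its middle. Origin: centre of its underside, so the inner floor is at z = 3 mm; z up.
- bottle_rack: Fixed orange open rack with two square bays side by side, 66 (x) x 127 (y) x 30 mm (z), walls, middle wall and floor 5 mm thick, each bay 56 x 56 mm inside. The bay with the green floor and green rim strip is centred at y = +31 mm, the bay with the blue floor and blue rim strip at y = -31 mm. Origin: centre of its underside; inner floor at z = 5 mm; z up.
- lens_case: Fixed dark blue square case with one square padded bay with a grey floor: 100 x 100 mm outside, 25 mm high, walls 15 mm, bay 70 x 70 mm, inner floor at z = 5 mm. Origin: centre of its underside; z up.
- amber_jar: Bystander, loose: amber glass jar with a white cap, 56 mm diameter, 75 mm high; leave it alone. Origin: centre of its underside, z up.
- pipette: Bystander, loose: white and red hand pipette lying flat, about 260 mm long (x from -140 to +120 mm in its frame), 34 mm wide, 26 mm high; leave it alone. Origin: on the bench under its middle; x along it towards the grey tip.
There are look-alikes about, which are no part of the job. Of the things that look like the dish_tray, take the one that is farthest to the robot's right at the start.

How it is judged:
By the outcome, as a careful person would: the job done as asked, in the order asked, and still so for the second after the job is handed in, with the robot touching nothing.
It also fails if it takes over 128 s, if anything falls off the work surface, if the arm or the gripper's body presses on something with over 40 N, if the wrist force passes 120 N, or if a joint passes its speed limit or range.

## Working session

There is one attempt and no reset: what is moved stays moved. The work goes in short steps, Python scripts to look and compute and a tool call to move; the robot and the scene stay as the last step left them, time stands still between calls to the robot, and variables do not carry over. Pictures are saved under pics/ and viewed, at most 14 in all, crops included, and the job is handed in when it is done.

Besides the shell and the picture viewer there is one more tool, called after "Emit:" as name(argument=value, ...) on one line, values as JSON. step_arm: Moves the arm, as the interface text tells. Its arguments: {"type":"object","properties":{"motion":{"type":"array","items":{"type":"array","items":{"type":"number"}}},"force":{"type":"number"}},"required":["motion"]}

```bash
ls; mkdir -p pics; cat > h.py <<'E'
import numpy as np, cv2
from workcell import bot
from scipy.spatial.transform import Rotation as R
def cam(n):
    im,d=bot.read_camera(n); return im,d
def save(n,im): cv2.imwrite('pics/'+n,im[:,:,::-1])
E
python3 - <<'E'
from h import *
for n in('top','side'):
    im,d=cam(n); save(n+'0.png',im); np.savez(n+'0.npz',im=im,d=d)
    print(bot.calibration(n))
print(bot.read_state())
E
```

```text
pics
{'mtx': array([[433.42987071,   0.        , 283.17701016],
       [  0.        , 433.42987071, 214.3708493 ],
       [  0.        ,   0.        ,   1.        ]]), 'origin': array([0.42974663, 0.00845445, 1.06085784]), 'orientation': array([ 0.16347382, -0.17416363, -1.64704778])}
{'mtx': array([[430.17766233,   0.        , 280.75773326],
       [  0.        , 430.17766233, 202.3129193 ],
       [  0.        ,   0.        ,   1.        ]]), 'origin': array([0.31315722, 0.76122469, 0.76739169]), 'orientation': array([ 0.22085323, -1.15102114, -2.53052717])}
{'time': 0.1, 'q': array([ 1.18211695e+00,  2.64689967e-01,  1.60521636e+00, -6.00537968e-06,
        1.27369089e+00, -3.69368553e-02]), 'joint_vel': array([ 0.00153269, -0.00050343, -0.0036383 , -0.00277713,  0.00269806,
        0.00255223]), 'joint_torque': array([ 4.38803409e-04, -5.16700315e+01, -3.68592954e+01, -3.42951148e-05,
        6.29415706e-03, -4.96060818e-05]), 'tool_pos': array([0.23234286, 0.63306495, 0.23008971]), 'tcp_rot': array([-5.49595891e-01, -3.09271961e+00,  3.07923111e-03]), 'wrist_force': array([0.45084418, 0.3830532 , 0.1996156 ]), 'torque': array([ 0.03717553, -0.02404258,  0.00091358]), 'grip_force': 0.0, 'width': 1.0032911154383062}
```

View pics/top0.png

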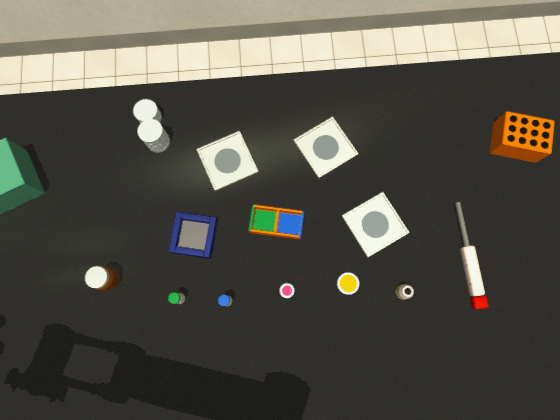

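View pics/side0.png

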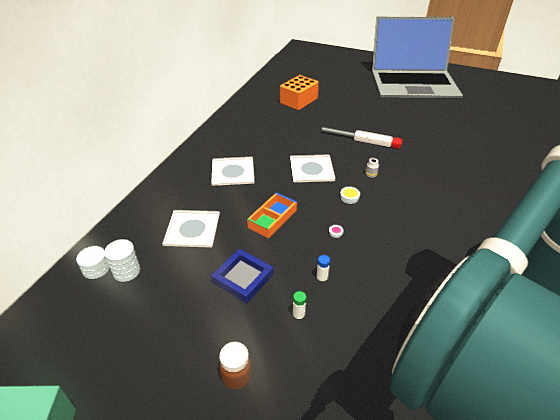

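The top view shows three look-alike trays at pixels (227,160), (326,147) and (375,224). The one at (375,224) looks farthest to the robot's right; I'll check this by world y and a crop. The other positions are:
- **Dishes:** pink (287,290), amber (348,283).
- **Bottles:** green (175,298), blue (224,300).
- **Objective:** (405,292).
- **Rack and case:** rack (276,222), lens case (193,235).

In the side view that same tray is the one at (312,168).

```bash
cat >> h.py <<'E'
def ray(n,px,z):
    c=bot.calibration(n); K=c['mtx']; px=np.atleast_2d(px).astype(float)
    d=np.c_[(px[:,0]-K[0,2])/K[0,0],-(px[:,1]-K[1,2])/K[1,1],-np.ones(len(px))]
    w=R.from_rotvec(c['orientation']).apply(d); o=c['origin']
    return o+w*((z-o[2])/w[:,2])[:,None]
def depthpt(n,px,dm):
    c=bot.calibration(n); K=c['mtx']; u,v=px; z=dm[int(round(v)),int(round(u))]
    return c['origin']+R.from_rotvec(c['orientation']).apply([(u-K[0,2])/K[0,0]*z,-(v-K[1,2])/K[1,1]*z,-z])
def blobs(im,lo,hi,box=None,amin=15):
    h=cv2.cvtColor(im,cv2.COLOR_RGB2HSV); m=cv2.inRange(h,np.array(lo),np.array(hi))
    if box: k=np.zeros_like(m); x0,y0,x1,y1=box; k[y0:y1,x0:x1]=255; m&=k
    cs,_=cv2.findContours(m,cv2.RETR_EXTERNAL,cv2.CHAIN_APPROX_NONE)
    return sorted([c for c in cs if cv2.contourArea(c)>=amin],key=cv2.contourArea,reverse=True)
def cen(c):
    c=cv2.convexHull(c); M=cv2.moments(c); return np.array([M['m10']/M['m00'],M['m01']/M['m00']])
E
cat > m.py <<'E'
from h import *
a={n:np.load(n+'0.npz') for n in('top','side')}
def rep(name,n,c,z):
    p=cen(c); print(name,n,p.round(1),'A',cv2.contourArea(c),'ray',ray(n,p,z)[0].round(4),'depth',depthpt(n,p,a[n]['d']).round(3))
def quad(name,n,c,z):
    r=cv2.minAreaRect(ray(n,c[:,0,:],z)[:,:2].astype(np.float32)*1000); print('  rect',name,np.round(r[0],1),np.round(r[1],1),round(r[2],1))
# name: hsv lo, hi, z, top box, side box
T={'large':((18,120,100),(34,255,255),.018,(325,260,370,305),(335,180,365,210)),
'small':((150,80,80),(179,255,255),.012,(270,275,305,305),(322,220,350,240)),
'green':((45,100,60),(85,255,255),.060,(160,285,195,312),(288,285,312,325)),
'blue':((100,120,60),(125,255,255),.060,(210,288,240,312),(312,252,335,285)),
'greenbay':((45,100,60),(85,255,255),.005,(245,200,310,242),(245,190,300,240)),
'bluebay':((100,120,60),(125,255,255),.005,(245,200,310,242),(245,190,300,240)),
'case':((105,100,40),(130,255,255),.025,(160,200,225,265),(205,245,280,305)),
'casefloor':((0,0,80),(179,70,220),.005,(176,215,214,255),(222,255,262,292)),
'tray1':((0,0,110),(179,60,255),.008,(190,125,265,195),None),
'tray2':((0,0,110),(179,60,255),.008,(288,112,362,182),None),
'tray3':((0,0,110),(179,60,255),.008,(335,187,415,260),(285,150,340,186)),
'disc3':((0,0,60),(179,70,190),.003,(352,202,398,246),(295,158,328,177)),
'rack':((3,150,80),(17,255,255),.030,(240,198,312,245),None),
'obj':((0,0,70),(179,255,255),.048,(393,281,418,303),(362,155,384,180)),
'jar':((0,0,110),(179,60,255),.075,(80,260,108,292),None),
}
for k,(lo,hi,z,bt,bs) in T.items():
    for n,b in(('top',bt),('side',bs)):
        if b is None: continue
        cs=blobs(a[n]['im'],lo,hi,b)
        if not cs: print(k,n,'none'); continue
        rep(k,n,cs[0],z); quad(k,n,cs[0],z)
im=a['top']['im']
top=[cv2.resize(im[y:y+80,x:x+100],None,fx=4,fy=4,interpolation=2) for x,y in((325,185),(330,245),(250,190),(375,250))]
save('crop1.png',np.vstack([np.hstack(top[:2]),np.hstack(top[2:])])[:600])
E
python3 m.py
```

```text
large top [348. 283.] A 207.0 ray [ 0.475  -0.1478  0.018 ] depth [ 0.475 -0.148  0.017]
  rect large [ 475.  -147.9] [38.4 37.7] 85.2
large side [349.9 192.3] A 80.0 ray [ 0.4758 -0.145   0.018 ] depth [ 0.477 -0.153  0.012]
  rect large [ 476.1 -145.4] [36.2 35.3] 34.1
small top [286.5 290.3] A 66.0 ray [ 0.4703 -0.0007  0.012 ] depth [ 0.47  -0.001  0.012]
  rect small [469.8  -0.6] [21.5 21.2] 85.2
small side [336.  229.5] A 35.0 ray [0.4709 0.0018 0.012 ] depth [0.471 0.002 0.012]
  rect small [470.9   1.8] [20.3 17.7] 22.3
green top [173.5 297.5] A 100.0 ray [0.4737 0.2567 0.06  ] depth [0.474 0.258 0.056]
  rect green [473.7 256.7] [25.  24.9] 88.2
green side [299.3 297.6] A 133.5 ray [0.4733 0.2633 0.06  ] depth [0.473 0.264 0.061]
  rect green [473.  262.8] [26.  31.7] 20.9
blue top [223.  299.8] A 98.0 ray [0.4592 0.1449 0.06  ] depth [0.459 0.145 0.058]
  rect blue [458.8 145. ] [25.9 25. ] 41.5
blue side [323.5 260.7] A 108.5 ray [0.4583 0.1524 0.06  ] depth [0.459 0.151 0.058]
  rect blue [458.2 152.9] [24.  34.6] 18.4
greenbay top [264. 220.] A 365.0 ray [0.6467 0.0406 
[... 1557 characters left out ...]
 -225.6] [123.7 134.5] 25.4
disc3 top [374.7 224.1] A 505.0 ray [ 0.6141 -0.2328  0.003 ] depth [ 0.615 -0.233  0.   ]
  rect disc3 [ 614.4 -233.5] [62.5 65.3] 39.3
disc3 side none
rack top [276.9 215.7] A 176.5 ray [0.6497 0.0076 0.03  ] depth [0.651 0.008 0.025]
  rect rack [640.8   9.7] [113.7  63.2] 77.9
obj top [404.3 291.5] A 213.0 ray [ 0.4437 -0.2701  0.048 ] depth [ 0.444 -0.271  0.046]
  rect obj [ 443.8 -269.6] [41.9 34. ] 85.2
obj side [372.2 167.3] A 206.0 ray [ 0.4405 -0.2389  0.048 ] depth [ 0.443 -0.26   0.033]
  rect obj [ 441.4 -241.7] [36.3 98.1] 7.7
jar top [ 95.9 276.7] A 381.5 ray [0.5338 0.4264 0.075 ] depth [0.534 0.426 0.075]
  rect jar [534.2 426.1] [51.  47.1] 85.2
```

View pics/crop1.png

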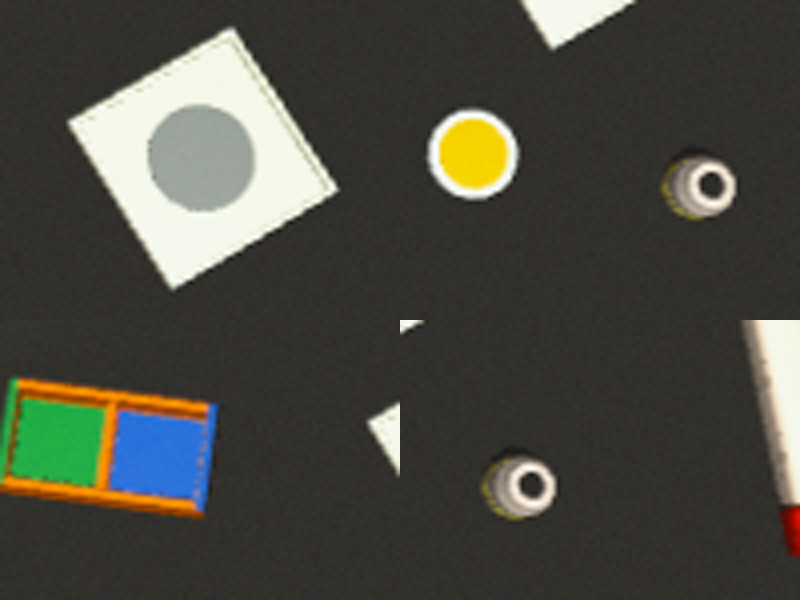

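The crops confirm the choice: the tray at (375,224) has y = -0.233, against -0.131 and +0.123 for the others, and it is 123 mm square with a grey disc. The objective's nose ring is centred at about (407.7,291.2).

```bash
cat > p.py <<'E'
# p.py x y z phi : shift (cm, tool axes) and twist (deg) from the measured pose to the target; phi=world yaw of closing axis
import sys; from h import *
s=bot.read_state(); M=R.from_rotvec(s['tcp_rot']).as_matrix()
x,y,z,phi=map(float,sys.argv[1:5])
d=M.T@(np.array([x,y,z])-s['tool_pos'])*100
yaw=np.degrees(np.arctan2(M[1,1],M[0,1])); tw=(yaw-phi+90)%180-90
print('t',s['time'],'shift',d.round(2),'twist',round(tw,1),'yaw',round(yaw,1),'q6',s['q'][5].round(2),'tilt z',M[:,2].round(4))
E
python3 - <<'E'
from h import *
print(ray('top',[407.7,291.2],.048))
a=np.load('top0.npz'); h=cv2.cvtColor(a['im'],cv2.COLOR_RGB2HSV)
m=((h[:,:,1]<60)&(h[:,:,2]>90)).astype(np.uint8)*255; k=np.zeros_like(m);k[255:310,325:372]=255
c=max(cv2.findContours(m&k,0,1)[0],key=cv2.contourArea); print(cen(c),cv2.minEnclosingCircle(c),ray('top',cen(c),.018))
E
python3 p.py .475 -.148 .12 -20
```

```text
[[ 0.44373097 -0.27812376  0.048     ]]
[347.81292517 283.07270408] ((347.7096862792969, 283.19354248046875), 11.516947746276855) [[ 0.47483979 -0.14742359  0.018     ]]
t 0.1 shift [-49.69 -64.94  11.14] twist 89.8 yaw 69.8 q6 -0.04 tilt z [-8.0e-04 -1.9e-03 -1.0e+00]
```

Emit:
step_arm(motion=[[8.5,-49.7,-64.9,0,90],[8.5,-49.7,-64.9,0,90],[8.5,-49.7,-64.9,0,90],[8.5,-49.7,-64.9,0,90],[8.5,-49.7,-64.9,0,90],[8.5,-49.7,-64.9,0,90],[8.5,-49.7,-64.9,0,90],[8.5,-49.7,-64.9,0,90],[8.5,-49.7,-64.9,0,90],[8.5,-49.7,-64.9,0,90],[8.5,-49.7,-64.9,0,90],[8.5,-49.7,-64.9,0,90],[8.5,-49.7,-64.9,0,90],[8.5,-49.7,-64.9,0,90],[8.5,-49.7,-64.9,0,90],[8.5,-49.7,-64.9,0,90],[8.5,-49.7,-64.9,0,90],[8.5,-49.7,-64.9,11.1,90],[8.5,-49.7,-64.9,11.1,90],[8.5,-49.7,-64.9,11.1,90]], force=25)

```text
time: 2.1
tool_pos: [0.4702, -0.1447, 0.1141]
tcp_rot: [-2.568, -1.792, 0.011]
wrist_force: [-1.3, 0.5, 0.1]
width: 0.993
grip_force: 0.0
```

```bash
python3 p.py .475 -.1475 .0015 -20; python3 - <<'E'
from h import *
im,d=cam('side'); save('s1.png',im); np.savez('s1.npz',im=im,d=d)
s=bot.read_state(); print(s['tool_pos'],s['wrist_force'],s['joint_vel'].round(3))
E
```

```text
t 2.1 shift [-0.1   0.68 11.26] twist -0.2 yaw -20.2 q6 0.0 tilt z [-0.0114  0.0045 -0.9999]
[ 0.47096679 -0.14484734  0.11492054] [-0.5647928   0.44909206 -1.69263887] [ 0.006 -0.048 -0.066 -0.003  0.056 -0.001]
```

View pics/s1.png

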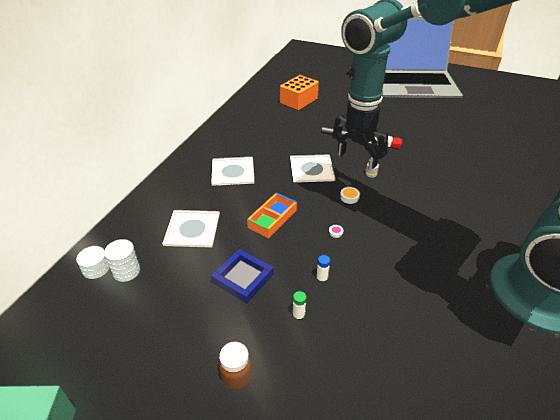

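The side view shows the gripper, at about (360,140), above the amber dish at (349,195). All the other objects are where they were. I'll let the arm settle and read the pose again.

Emit:
step_arm(motion=[[8.5,0,0,0,0],[8.5,0,0,0,0],[8.5,0,0,0,0]])

```text
time: 2.45
tool_pos: [0.4777, -0.1473, 0.1232]
tcp_rot: [2.572, 1.797, 0.005]
wrist_force: [-0.2, -0.3, 0.6]
width: 0.995
grip_force: 0.0
```

```bash
for i in 1 2; do python3 p.py .475 -.1475 .0015 -20; done
```

```text
t 2.45 shift [-0.11 -0.32 12.17] twist -0.1 yaw -20.1 q6 0.0 tilt z [ 0.0049 -0.0018 -1.    ]
t 2.45 shift [-0.11 -0.32 12.17] twist -0.1 yaw -20.1 q6 0.0 tilt z [ 0.0049 -0.0018 -1.    ]
```

Emit:
step_arm(motion=[[8.5,0,0,2,0],[8.5,0,0,4,0],[8.5,0,0,6,0],[8.5,0,0,7.5,0],[8.5,0,0,8.5,0],[8.5,0,0,9,0],[8.5,0,0,9,0],[8.5,0,0,9,0],[8.5,0,0,9,0],[8.5,0,0,9,0]])

```text
time: 3.45
tool_pos: [0.4761, -0.1471, 0.031]
tcp_rot: [2.575, 1.798, 0.001]
wrist_force: [0.1, 0.2, -1.3]
width: 0.996
grip_force: 0.0
```

```bash
for i in 1 2; do python3 p.py .475 -.1475 .0015 -20; done
```

```text
t 3.45 shift [-0.08 -0.09  2.95] twist -0.2 yaw -20.2 q6 0.0 tilt z [ 1.3e-03 -5.0e-04 -1.0e+00]
t 3.45 shift [-0.08 -0.09  2.95] twist -0.2 yaw -20.2 q6 0.0 tilt z [ 1.3e-03 -5.0e-04 -1.0e+00]
```

Emit:
step_arm(motion=[[8.5,-0.1,-0.1,1,0],[8.5,-0.1,-0.1,2,0],[8,-0.1,-0.1,2.6,0],[7.5,-0.1,-0.1,2.9,0],[7,-0.1,-0.1,2.9,0],[6.5,-0.1,-0.1,2.9,0],[6,-0.1,-0.1,2.9,0],[5.6,-0.1,-0.1,2.9,0],[5.3,-0.1,-0.1,2.9,0],[5.0,-0.1,-0.1,2.9,0],[4.7,-0.1,-0.1,2.9,0],[4.4,-0.1,-0.1,2.9,0],[4,-0.1,-0.1,2.9,0],[4,-0.1,-0.1,2.9,0],[4,-0.1,-0.1,2.9,0]], force=25)

```text
time: 4.95
tool_pos: [0.4747, -0.1476, 0.0019]
tcp_rot: [2.575, 1.798, 0.001]
wrist_force: [-1.0, 0.4, 5.3]
width: 0.596
grip_force: 25.8
```

```bash
python3 p.py .6141 -.2328 .08 -20;python3 - <<'E'
from h import *
s=bot.read_state(); print(s['tool_pos'],s['width']*85.4)
E
```

```text
t 4.95 shift [-3.19 16.03 -7.79] twist -0.2 yaw -20.2 q6 0.0 tilt z [ 9.e-04 -3.e-04 -1.e+00]
[ 0.47472314 -0.14760627  0.00192373] 50.928317566032305
```

Emit:
step_arm(motion=[[4,0,0,-0.3,0],[4,0,0,-1,0],[4,0,0,-2,0],[4,0,0,-3,0],[4,0,0,-4,0],[4,-0.3,1,-4.5,0],[4,-0.5,2.5,-5,0],[4,-0.8,4,-5,0],[4,-1.2,6,-5,0],[4,-1.6,8,-5,0],[4,-2,10,-5,0],[4,-2.4,12,-5,0],[4,-2.8,14,-5,0],[4,-3.1,15.3,-5,0],[4,-3.2,16,-5,0],[4,-3.2,16,-5,0],[4,-3.2,16,-5,0],[4,-3.2,16,-5,0],[4,-3.2,16,-5,0],[4,-3.2,16,-5,0]])

```text
time: 6.95
tool_pos: [0.613, -0.2323, 0.0514]
tcp_rot: [-2.576, -1.799, 0.0]
wrist_force: [-0.2, 0.2, -0.5]
width: 0.597
grip_force: 26.2
```

```bash
python3 p.py .6141 -.2328 .0052 -20;python3 - <<'E'
from h import *
s=bot.read_state(); print(s['tool_pos'],s['width']*85.4)
im,d=cam('side'); c=blobs(im,(10,100,60),(34,255,255),(270,120,400,230)); print([(cen(k),cv2.contourArea(k)) for k in c[:4]])
save('s2.png',cv2.resize(im[110:220,240:400],None,fx=4,fy=4))
E
```

```text
t 6.95 shift [-0.01  0.12  4.62] twist -0.1 yaw -20.1 q6 -0.05 tilt z [-2.e-04  1.e-04 -1.e+00]
[ 0.61299242 -0.23233683  0.05136606] 50.97255647413231
[(array([280.43550052, 210.3255934 ]), 423.0), (array([312.52511416, 150.5       ]), 72.0)]
```

View pics/s2.png

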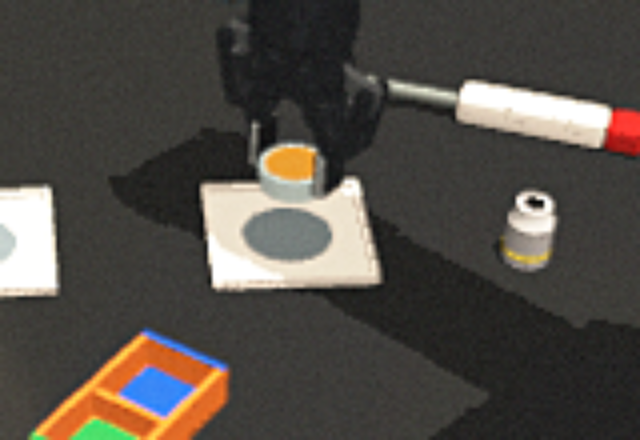

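The crop (4x) shows the dish held level at about (312,150) in the full picture, above the grey disc of the right tray. Now I'll lower it gently.

Emit:
step_arm(motion=[[4,0,0.1,1,0],[4,0,0.1,2,0],[4,0,0.1,3,0],[4,0,0.1,3.7,0],[4,0,0.1,4.1,0],[4,0,0.1,4.3,0],[4,0,0.1,4.4,0],[4,0,0.1,4.5,0],[4,0,0.1,4.55,0],[4,0,0.1,4.6,0],[4,0,0.1,4.65,0],[4,0,0.1,4.65,0],[4,0,0.1,4.65,0],[4,0,0.1,4.65,0]])

```text
time: 8.4
tool_pos: [0.6145, -0.2331, 0.005]
tcp_rot: [2.576, 1.798, 0.0]
wrist_force: [-0.0, -0.4, 1.5]
width: 0.598
grip_force: 26.3
```

Now release slowly and rise, going no wider than 7.5 cm while inside the rim.

Emit:
step_arm(motion=[[5.2,0,0,0,0],[5.4,0,0,0,0],[5.7,0,0,0,0],[6.0,0,0,0,0],[6.4,0,0,0,0],[6.8,0,0,0,0],[7,0,0,0,0],[7,0,0,-0.5,0],[7,0,0,-1.5,0],[7,0,0,-3,0],[7,0,0,-5,0],[7,0,0,-8,0],[7,0,-5,-9,0],[7,4,-10,-9,0],[7,10,-15,-9,0],[7,15,-19,-9,0],[7,15,-19,-9,0],[7,15,-19,-9,0],[7,15,-19,-9,0],[7,15,-19,-9,0]])

```text
time: 10.4
tool_pos: [0.4891, -0.0274, 0.0961]
tcp_rot: [2.574, 1.798, 0.003]
wrist_force: [0.4, -0.1, 0.6]
width: 0.82
grip_force: 0.0
```

```bash
cat > t.py <<'E'
from h import *
im,d=cam('top'); save('t1.png',cv2.resize(im[180:320,250:430],None,fx=4,fy=4)); np.savez('t1.npz',im=im)
for k,lo,hi,z,b in(('large',(8,100,60),(34,255,255),.021,(340,190,410,260)),('small',(150,80,60),(179,255,255),.012,(270,275,305,305))):
    c=blobs(im,lo,hi,b); print(k,[(cen(q).round(2),cv2.contourArea(q),ray('top',cen(q),z).round(4)) for q in c[:2]])
E
python3 t.py; python3 p.py .470 -.0007 .03 -20
```

```text
large [(array([376.11, 222.9 ]), 201.0, array([[ 0.6135, -0.2324,  0.021 ]]))]
small []
t 10.45 shift [ 1.88 -2.74  6.57] twist -0.2 yaw -20.2 q6 0.25 tilt z [ 2.1e-03 -7.0e-04 -1.0e+00]
```

The large dish is within 1 mm of the tray's middle. Next is the small dish.

Emit:
step_arm(motion=[[6.5,1,-1.4,1,0],[6.5,1.9,-2.7,3,0],[6,1.9,-2.7,5,0],[6,1.9,-2.7,6.2,0],[6,1.9,-2.7,6.6,0],[6,1.9,-2.7,6.6,0],[6,1.9,-2.7,6.6,0],[6,1.9,-2.7,6.6,0],[6,1.9,-2.7,6.6,0]])

```text
time: 11.35
tool_pos: [0.4697, 0.0003, 0.0296]
tcp_rot: [2.575, 1.798, 0.002]
wrist_force: [0.4, -0.6, 0.3]
width: 0.704
grip_force: 0.0
```

```bash
python3 p.py .470 -.0007 .002 -20
```

```text
t 11.35 shift [-0.09  0.06  2.76] twist -0.2 yaw -20.2 q6 0.3 tilt z [ 1.7e-03 -1.0e-04 -1.0e+00]
```

Emit:
step_arm(motion=[[6,-0.1,0,1,0],[6,-0.1,0,2,0],[6,-0.1,0,2.5,0],[5.5,-0.1,0,2.75,0],[5,-0.1,0,2.75,0],[4.5,-0.1,0,2.75,0],[4.1,-0.1,0,2.75,0],[3.8,-0.1,0,2.75,0],[3.6,-0.1,0,2.75,0],[3.4,-0.1,0,2.75,0],[3.1,-0.1,0,2.75,0],[2.8,-0.1,0,2.75,0],[2.5,-0.1,0,2.75,0],[2.5,-0.1,0,2.75,0],[2.5,-0.1,0,2.75,0]], force=22)

```text
time: 12.85
tool_pos: [0.4689, -0.0005, 0.0017]
tcp_rot: [2.576, 1.798, 0.001]
wrist_force: [-0.9, 0.0, 4.5]
width: 0.391
grip_force: 21.7
```

```bash
python3 p.py .6139 -.2328 .062 -20;python3 - <<'E'
from h import *
s=bot.read_state(); print(s['tool_pos'],s['width']*85.4)
E
```

```text
t 12.85 shift [-16.81  21.62  -6.02] twist -0.2 yaw -20.2 q6 0.3 tilt z [ 6.e-04 -0.e+00 -1.e+00]
[ 0.46887967 -0.00049106  0.00173881] 33.41822493622124
```

Emit:
step_arm(motion=[[2.5,0,0,-0.3,0],[2.5,0,0,-1,0],[2.5,0,0,-2.2,0],[2.5,0,0,-3.6,0],[2.5,-0.8,1,-5,0],[2.5,-2,2.6,-6,0],[2.5,-3.5,4.5,-6,0],[2.5,-5.1,6.5,-6,0],[2.5,-6.7,8.6,-6,0],[2.5,-8.3,10.7,-6,0],[2.5,-9.9,12.8,-6,0],[2.5,-11.5,14.8,-6,0],[2.5,-13.1,16.9,-6,0],[2.5,-14.5,18.7,-6,0],[2.5,-15.7,20.2,-6,0],[2.5,-16.5,21.2,-6,0],[2.5,-16.8,21.6,-6,0],[2.5,-16.8,21.6,-6,0],[2.5,-16.8,21.6,-6,0],[2.5,-16.8,21.6,-6,0]])

```text
time: 14.85
tool_pos: [0.6128, -0.2317, 0.0611]
tcp_rot: [-2.575, -1.799, 0.001]
wrist_force: [0.8, 0.1, -0.4]
width: 0.39
grip_force: 21.9
```

Emit:
step_arm(motion=[[2.5,0,0,0,0],[2.5,0,0,0,0],[2.5,0,0,0,0]])

```text
time: 15.15
tool_pos: [0.6133, -0.2323, 0.0613]
tcp_rot: [-2.576, -1.799, 0.0]
wrist_force: [-0.4, 0.1, -0.9]
width: 0.394
grip_force: 21.9
```

```bash
python3 p.py .6138 -.2327 .0227 -20
```

```text
t 15.15 shift [-0.02  0.06  3.86] twist -0.1 yaw -20.1 q6 -0.05 tilt z [-1.e-04  0.e+00 -1.e+00]
```

Emit:
step_arm(motion=[[2.5,0,0,0.8,0],[2.5,0,0,1.6,0],[2.5,0,0,2.4,0],[2.5,0,0,3,0],[2.5,0,0,3.3,0],[2.5,0,0,3.5,0],[2.5,0,0,3.6,0],[2.5,0,0,3.7,0],[2.5,0,0,3.75,0],[2.5,0,0,3.8,0],[2.5,0,0,3.85,0],[2.5,0,0,3.85,0],[2.5,0,0,3.85,0],[2.5,0,0,3.85,0]])

```text
time: 16.55
tool_pos: [0.6134, -0.2326, 0.0229]
tcp_rot: [2.576, 1.798, 0.0]
wrist_force: [0.1, 0.2, 0.3]
width: 0.393
grip_force: 22.0
```

Emit:
step_arm(motion=[[3.4,0,0,0,0],[3.6,0,0,0,0],[3.9,0,0,0,0],[4.3,0,0,0,0],[4.8,0,0,0,0],[5.2,0,0,0,0],[5.2,0,0,-0.5,0],[5.2,0,0,-1.5,0],[5.2,0,0,-3,0],[5.2,0,0,-5,0],[6,0,0,-8,0],[6,0,0,-10,0],[6,0,0,-11,0]])

```text
time: 17.85
tool_pos: [0.6154, -0.2335, 0.1374]
tcp_rot: [2.572, 1.795, 0.005]
wrist_force: [0.0, -0.6, 0.6]
width: 0.703
grip_force: 0.0
```

```bash
python3 p.py .4737 .257 .13 -12.5
```

```text
t 17.85 shift [ 41.16 -30.21   0.54] twist -7.7 yaw -20.2 q6 -0.05 tilt z [ 0.0057 -0.0024 -1.    ]
```

Emit:
step_arm(motion=[[6,2.7,-2,0.4,-7.7],[6,6.8,-5,0.4,-7.7],[6,41.2,-30.2,0.4,-7.7],[6,41.2,-30.2,0.4,-7.7],[6,41.2,-30.2,0.4,-7.7],[6,41.2,-30.2,0.4,-7.7],[6,41.2,-30.2,0.4,-7.7],[6,41.2,-30.2,0.4,-7.7],[6,41.2,-30.2,0.4,-7.7],[6,41.2,-30.2,0.4,-7.7],[6,41.2,-30.2,0.4,-7.7],[6,41.2,-30.2,0.4,-7.7],[6,41.2,-30.2,0.4,-7.7],[6,41.2,-30.2,0.4,-7.7],[6,41.2,-30.2,0.4,-7.7],[6,41.2,-30.2,0.4,-7.7],[6,41.2,-30.2,0.4,-7.7],[6,41.2,-30.2,0.4,-7.7]])

```text
time: 19.65
tool_pos: [0.4721, 0.2577, 0.1288]
tcp_rot: [2.45, 1.966, -0.0]
wrist_force: [-0.2, 0.1, -0.3]
width: 0.704
grip_force: 0.0
```

```bash
cat > t2.py <<'E'
from h import *
im,d=cam('top'); save('t2.png',cv2.resize(im[170:320,330:450],None,fx=4,fy=4))
for k,lo,hi,z,b in(('large',(8,60,60),(34,255,255),.021,(340,190,410,260)),('small',(150,80,60),(179,255,255),.033,(340,190,410,260)),('green',(45,100,40),(85,255,255),.06,(150,280,200,312)),('blue',(100,120,40),(125,255,255),.06,(210,288,240,312))):
    c=blobs(im,lo,hi,b); print(k,[(cen(q).round(2),cv2.contourArea(q),ray('top',cen(q),z).round(4)) for q in c[:2]])
E
python3 t2.py; python3 p.py .4737 .257 .029 -12.5
```

```text
large [(array([375.8 , 223.01]), 36.5, array([[ 0.6133, -0.2317,  0.021 ]]))]
small [(array([377.02, 222.47]), 63.0, array([[ 0.6123, -0.232 ,  0.033 ]]))]
green [(array([173.44, 297.53]), 98.0, array([[0.4736, 0.2568, 0.06  ]])), (array([151.37, 294.26]), 29.5, array([[0.485 , 0.3066, 0.06  ]]))]
blue [(array([222.86, 299.84]), 94.0, array([[0.4591, 0.1453, 0.06  ]]))]
t 19.7 shift [-0.04  0.18  9.98] twist 0.0 yaw -12.5 q6 0.67 tilt z [-0. -0. -1.]
```

View pics/t2.png

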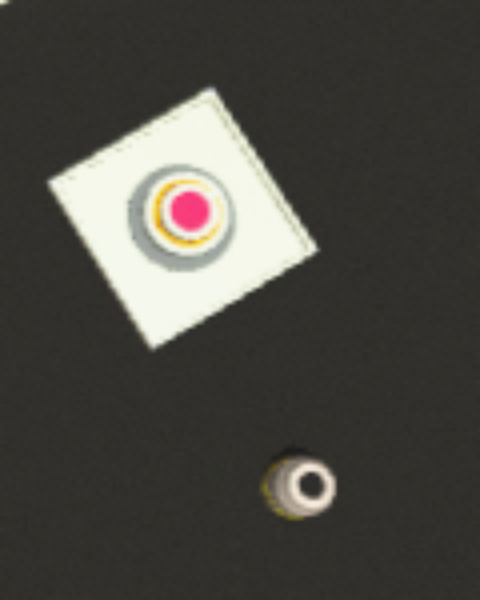

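The crop shows the pink dish at (377,222) on the amber dish in the right tray, centred within about 1 mm. Next is the green bottle.

Emit:
step_arm(motion=[[6,0,0.1,2,0],[6,0,0.1,4,0],[6,0,0.1,6,0],[6,0,0.1,8,0],[6,0,0.1,9.2,0],[6,0,0.1,9.8,0],[5.5,0,0.1,10,0],[5,0,0.1,10,0],[4.5,0,0.1,10,0],[4,0,0.1,10,0],[3.6,0,0.1,10,0],[3.3,0,0.1,10,0],[3.0,0,0.1,10,0],[2.8,0,0.1,10,0],[2.6,0,0.1,10,0],[2.4,0,0.1,10,0],[2.2,0,0.1,10,0],[2,0,0.1,10,0],[2,0,0.1,10,0],[2,0,0.1,10,0]], force=25)

```text
time: 21.7
tool_pos: [0.473, 0.258, 0.0289]
tcp_rot: [2.449, 1.967, 0.0]
wrist_force: [-0.3, 0.2, 1.6]
width: 0.298
grip_force: 24.6
```

```bash
python3 p.py .6445 .0395 .11 -12.5
```

```text
t 21.7 shift [-17.64  21.46  -8.11] twist 0.0 yaw -12.5 q6 0.67 tilt z [ 3.e-04  1.e-04 -1.e+00]
```

Emit:
step_arm(motion=[[2,0,0,-0.3,0],[2,0,0,-1,0],[2,0,0,-2.2,0],[2,0,0,-3.6,0],[2,0,0,-5,0],[2,-0.6,0.7,-6.4,0],[2,-1.7,2,-7.5,0],[2,-3.2,3.9,-8,0],[2,-4.9,6,-8,0],[2,-6.6,8,-8,0],[2,-8.3,10.1,-8,0],[2,-10,12.2,-8,0],[2,-11.7,14.3,-8,0],[2,-13.4,16.4,-8,0],[2,-15,18.3,-8,0],[2,-16.4,20,-8,0],[2,-17.3,21.2,-8,0],[2,-17.6,21.6,-8,0],[2,-17.6,21.6,-8,0],[2,-17.6,21.6,-8,0]])

```text
time: 23.7
tool_pos: [0.6452, 0.0402, 0.1086]
tcp_rot: [-2.448, -1.967, 0.001]
wrist_force: [-0.8, 0.2, -0.8]
width: 0.299
grip_force: 24.6
```

Emit:
step_arm(motion=[[2,0,0,0,0],[2,0,0,0,0],[2,0,0,0,0],[2,0,0,0,0]])

```text
time: 24.1
tool_pos: [0.6456, 0.0399, 0.1088]
tcp_rot: [-2.449, -1.968, 0.0]
wrist_force: [-0.4, 0.6, -0.2]
width: 0.295
grip_force: 24.6
```

```bash
python3 p.py .646 .040 .034 -12.5; python3 - <<'E'
from h import *
im,d=cam('side'); save('s3.png',cv2.resize(im[130:250,190:350],None,fx=4,fy=4))
E
```

```text
t 24.1 shift [0.02 0.04 7.48] twist 0.1 yaw -12.4 q6 0.24 tilt z [-1.e-04  0.e+00 -1.e+00]
```

View pics/s3.png

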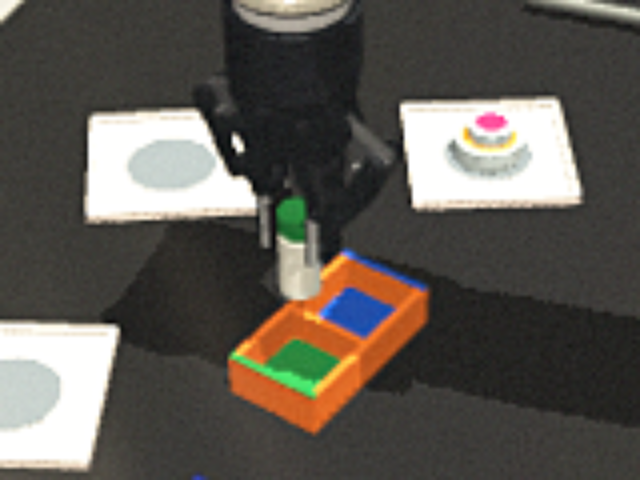

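The bottle is upright over the rack, at about (264,192) in the full picture, with the green bay below it.

Emit:
step_arm(motion=[[2,0,0,1,0],[2,0,0,2.5,0],[2,0,0,4,0],[2,0,0,5.3,0],[2,0,0,6.2,0],[2,0,0,6.8,0],[2,0,0,7.1,0],[2,0,0,7.2,0],[2,0,0,7.3,0],[2,0,0,7.4,0],[2,0,0,7.45,0],[2,0,0,7.45,0],[2,0,0,7.45,0],[2,0,0,7.45,0],[2,0,0,7.45,0]])

```text
time: 25.65
tool_pos: [0.6458, 0.0396, 0.0344]
tcp_rot: [2.449, 1.967, 0.0]
wrist_force: [0.2, 0.6, -0.9]
width: 0.297
grip_force: 24.6
```

Emit:
step_arm(motion=[[2.6,0,0,0,0],[2.8,0,0,0,0],[3.1,0,0,0,0],[3.5,0,0,0,0],[4,0,0,0,0],[4.5,0,0,0,0],[5,0,0,0,0],[5.5,0,0,-0.5,0],[5.5,0,0,-1.5,0],[5.5,0,0,-3,0],[5.5,0,0,-5,0],[5.5,0,0,-7.5,0],[5.5,0,0,-9,0],[5.5,0,0,-9,0],[5.5,0,0,-9,0]])

```text
time: 27.15
tool_pos: [0.646, 0.0395, 0.1249]
tcp_rot: [2.449, 1.967, 0.001]
wrist_force: [-0.1, -1.4, -1.4]
width: 0.64
grip_force: 0.0
```

```bash
python3 p.py .4593 .1455 .13 -12.5
```

```text
t 27.15 shift [  6.32 -20.52  -0.53] twist 0.0 yaw -12.5 q6 0.24 tilt z [ 0.0012  0.     -1.    ]
```

Emit:
step_arm(motion=[[5.5,0.6,-2,0,0],[5.5,1.8,-6,0,0],[5.5,3,-10,0,0],[5.5,4.3,-14,0,0],[5.5,5.5,-18,0,0],[5.5,6.1,-20,0,0],[5.5,6.3,-20.5,0,0],[5.5,6.3,-20.5,0,0],[5.5,6.3,-20.5,0,0],[5.5,6.3,-20.5,0,0],[5.5,6.3,-20.5,0,0],[5.5,6.3,-20.5,0,0]])

```text
time: 28.35
tool_pos: [0.4599, 0.1449, 0.1243]
tcp_rot: [2.45, 1.966, -0.0]
wrist_force: [0.1, -0.3, 1.1]
width: 0.641
grip_force: 0.0
```

```bash
python3 p.py .4593 .1455 .029 -12.5
```

```text
t 28.35 shift [ 0.05 -0.07  9.53] twist -0.0 yaw -12.5 q6 0.47 tilt z [ 0.e+00 -1.e-04 -1.e+00]
```

Emit:
step_arm(motion=[[5.5,0,0,2,0],[5.5,0,0,4,0],[5.5,0,0,6,0],[5.5,0,0,7.8,0],[5.5,0,0,8.8,0],[5.5,0,0,9.3,0],[5.5,0,0,9.5,0],[5,0,0,9.5,0],[4.5,0,0,9.5,0],[4,0,0,9.5,0],[3.6,0,0,9.5,0],[3.3,0,0,9.5,0],[3.0,0,0,9.5,0],[2.8,0,0,9.5,0],[2.6,0,0,9.5,0],[2.4,0,0,9.5,0],[2.2,0,0,9.5,0],[2,0,0,9.5,0],[2,0,0,9.5,0],[2,0,0,9.5,0]], force=25)

```text
time: 30.35
tool_pos: [0.4594, 0.1453, 0.0294]
tcp_rot: [2.449, 1.967, 0.0]
wrist_force: [0.5, -0.4, 1.8]
width: 0.293
grip_force: 24.6
```

```bash
python3 p.py .634 -.0215 .11 -12.5
```

```text
t 30.35 shift [-12.52  20.65  -8.06] twist 0.0 yaw -12.5 q6 0.47 tilt z [ 3.e-04  0.e+00 -1.e+00]
```

Emit:
step_arm(motion=[[2,0,0,-0.3,0],[2,0,0,-1,0],[2,0,0,-2.2,0],[2,0,0,-3.6,0],[2,0,0,-5,0],[2,-0.4,0.7,-6.4,0],[2,-1.2,2,-7.5,0],[2,-2.3,3.8,-8,0],[2,-3.5,5.8,-8,0],[2,-4.7,7.8,-8,0],[2,-5.9,9.8,-8,0],[2,-7.1,11.8,-8,0],[2,-8.3,13.8,-8,0],[2,-9.5,15.7,-8,0],[2,-10.7,17.6,-8,0],[2,-11.7,19.3,-8,0],[2,-12.3,20.3,-8,0],[2,-12.5,20.6,-8,0],[2,-12.5,20.6,-8,0],[2,-12.5,20.6,-8,0]])

```text
time: 32.35
tool_pos: [0.6328, -0.0209, 0.1092]
tcp_rot: [-2.449, -1.967, 0.001]
wrist_force: [-0.3, -0.3, -0.5]
width: 0.296
grip_force: 24.6
```

Emit:
step_arm(motion=[[2,0,0,0,0],[2,0,0,0,0],[2,0,0,0,0],[2,0,0,0,0]])

```text
time: 32.75
tool_pos: [0.6333, -0.0209, 0.1094]
tcp_rot: [2.449, 1.968, 0.0]
wrist_force: [-0.4, 0.0, 0.4]
width: 0.294
grip_force: 24.6
```

```bash
python3 p.py .634 -.0215 .0345 -12.5
```

```text
t 32.75 shift [-0.04  0.08  7.49] twist 0.1 yaw -12.4 q6 0.14 tilt z [ 0.  0. -1.]
```

Emit:
step_arm(motion=[[2,0,0,1,0],[2,0,0,2.5,0],[2,0,0,4,0],[2,0,0,5.3,0],[2,0,0,6.2,0],[2,0,0,6.8,0],[2,0,0,7.1,0],[2,0,0,7.2,0],[2,0,0,7.3,0],[2,0,0,7.4,0],[2,0,0,7.45,0],[2,0,0,7.5,0],[2,0,0,7.5,0],[2,0,0,7.5,0],[2,0,0,7.5,0]])

```text
time: 34.25
tool_pos: [0.6335, -0.0212, 0.0345]
tcp_rot: [2.449, 1.967, 0.0]
wrist_force: [0.2, 0.7, 0.2]
width: 0.291
grip_force: 24.7
```

Emit:
step_arm(motion=[[2.6,0,0,0,0],[2.8,0,0,0,0],[3.1,0,0,0,0],[3.5,0,0,0,0],[4,0,0,0,0],[4.5,0,0,0,0],[5,0,0,0,0],[5.5,0,0,-0.5,0],[5.5,0,0,-1.5,0],[5.5,0,0,-3,0],[5.5,0,0,-5,0],[5.5,0,0,-7.5,0],[5.5,0,0,-9,0],[5.5,0,0,-9,0],[5.5,0,0,-9,0]])

```text
time: 35.75
tool_pos: [0.6336, -0.0212, 0.1249]
tcp_rot: [2.449, 1.967, 0.001]
wrist_force: [-0.5, -0.2, 0.1]
width: 0.646
grip_force: 0.0
```

```bash
python3 p.py .4437 -.278 .12 32
```

```text
t 35.75 shift [-29.17 -13.01   0.47] twist -44.5 yaw -12.5 q6 0.14 tilt z [ 1.2e-03 -1.0e-04 -1.0e+00]
```

Emit:
step_arm(motion=[[6,-2,-1,0,-6],[6,-6,-2.6,0,-12],[6,-10,-4.5,0,-18],[6,-14,-6.2,0,-24],[6,-18,-8,0,-30],[6,-22,-9.8,0,-36],[6,-26,-11.6,0,-42],[6,-28.5,-12.7,0,-44.5],[6,-29.2,-13,0,-44.5],[6,-29.2,-13,0,-44.5],[6,-29.2,-13,0,-44.5],[6,-29.2,-13,0,-44.5],[6,-29.2,-13,0,-44.5],[6,-29.2,-13,0,-44.5]])

```text
time: 37.15
tool_pos: [0.4441, -0.2776, 0.1243]
tcp_rot: [-1.52, -2.749, -0.0]
wrist_force: [-0.3, -0.7, -0.2]
width: 0.703
grip_force: 0.0
```

```bash
python3 p.py .4437 -.278 .003 32; python3 - <<'E'
from h import *
im,d=cam('top'); save('t3.png',cv2.resize(im[170:320,230:430],None,fx=4,fy=4))
E
```

```text
t 37.15 shift [-0.02 -0.05 12.13] twist 0.1 yaw 32.1 q6 -1.17 tilt z [ 0.e+00  1.e-04 -1.e+00]
```

View pics/t3.png

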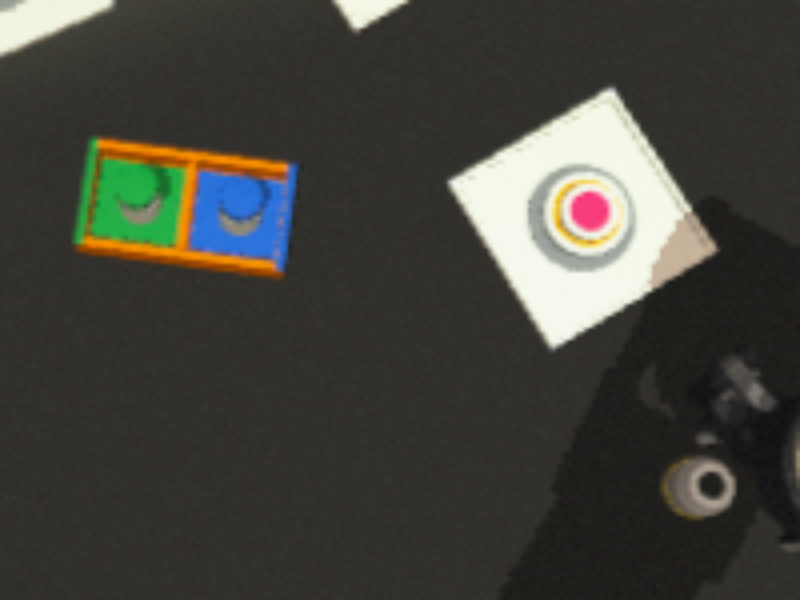

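The crop shows both bottles standing upright in the right bays, at (265,220) and (291,223). The objective is still at (407,291). Now to grasp it.

Emit:
step_arm(motion=[[6.5,0,0,2,0],[6.5,0,0,4,0],[6.5,0,0,6,0],[6.5,0,0,8,0],[6.5,0,0,10,0],[6.5,0,0,11.2,0],[6.5,0,0,11.8,0],[6.5,0,0,12.1,0],[6,0,0,12.1,0],[5.5,0,0,12.1,0],[5,0,0,12.1,0],[4.5,0,0,12.1,0],[4,0,0,12.1,0],[3.7,0,0,12.1,0],[3.5,0,0,12.1,0],[3.3,0,0,12.1,0],[3.1,0,0,12.1,0],[2.9,0,0,12.1,0],[2.7,0,0,12.1,0],[2.7,0,0,12.1,0]], force=40)

```text
time: 39.2
tool_pos: [0.444, -0.2784, 0.0038]
tcp_rot: [1.522, 2.748, 0.0]
wrist_force: [1.4, 2.7, 5.9]
width: 0.386
grip_force: 39.4
```

Emit:
step_arm(motion=[[2.7,0,0,0,0],[2.7,0,0,-0.3,0],[2.7,0,0,-1,0],[2.7,0,0,-2.2,0],[2.7,0,0,-4,0],[2.7,0,0,-6,0],[2.7,0,0,-8,0],[2.7,0,0,-9.5,0],[2.7,0,0,-10,0],[2.7,0,0,-10,0],[2.7,0,0,-10,0],[2.7,0,0,-10,0]])

```text
time: 40.4
tool_pos: [0.4426, -0.2777, 0.102]
tcp_rot: [-1.521, -2.746, -0.0]
wrist_force: [0.5, -0.1, -1.2]
width: 0.386
grip_force: 39.9
```

```bash
python3 p.py .6235 .2165 .103 32
```

```text
t 40.4 shift [32.29 41.55 -0.07] twist 0.0 yaw 32.0 q6 -1.17 tilt z [-0.002   0.0014 -1.    ]
```

Emit:
step_arm(motion=[[2.7,0.6,0.8,-0.5,0],[2.7,1.8,2.3,-1,0],[2.7,3.6,4.6,-1,0],[2.7,5.7,7.3,-1,0],[2.7,7.9,10.2,-1,0],[2.7,10.1,13,-1,0],[2.7,12.3,15.8,-1,0],[2.7,14.5,18.7,-1,0],[2.7,16.7,21.5,-1,0],[2.7,18.9,24.3,-1,0],[2.7,21.1,27.1,-1,0],[2.7,23.3,30,-1,0],[2.7,25.5,32.8,-1,0],[2.7,27.6,35.5,-1,0],[2.7,29.4,37.8,-1,0],[2.7,30.9,39.7,-1,0],[2.7,31.9,41,-1,0],[2.7,32.3,41.5,-1,0],[2.7,32.3,41.5,-1,0],[2.7,32.3,41.5,-1,0]])

```text
time: 42.4
tool_pos: [0.6234, 0.2149, 0.113]
tcp_rot: [-1.522, -2.748, 0.002]
wrist_force: [-0.9, -0.8, -2.6]
width: 0.385
grip_force: 40.0
```

Emit:
step_arm(motion=[[2.7,0,0,0,0],[2.7,0,0,0,0],[2.7,0,0,0,0],[2.7,0,0,0,0]])

```text
time: 42.8
tool_pos: [0.6239, 0.2152, 0.1134]
tcp_rot: [1.523, 2.748, 0.0]
wrist_force: [-0.1, 0.1, -2.1]
width: 0.386
grip_force: 40.0
```

```bash
python3 p.py .6235 .2165 .0088 32; python3 - <<'E'
from h import *
im,d=cam('side'); save('s4.png',cv2.resize(im[170:320,180:340],None,fx=4,fy=4))
E
```

```text
t 42.8 shift [ 0.13  0.03 10.46] twist 0.0 yaw 32.0 q6 -0.26 tilt z [ 1.e-04  0.e+00 -1.e+00]
```

View pics/s4.png

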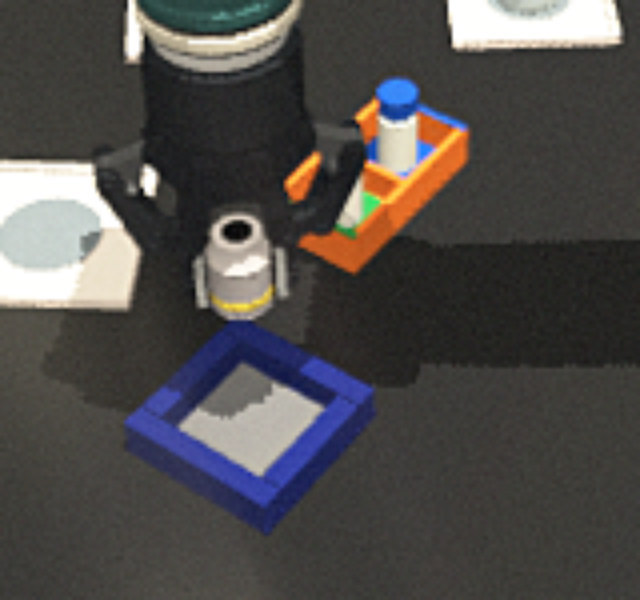

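The objective is held upright at about (240,237), above the case at (243,275). The fingers line up with the bay's diagonal.

Emit:
step_arm(motion=[[2.7,0.1,0,1.5,0],[2.7,0.1,0,3,0],[2.7,0.1,0,4.5,0],[2.7,0.1,0,6,0],[2.7,0.1,0,7.5,0],[2.7,0.1,0,8.7,0],[2.7,0.1,0,9.4,0],[2.7,0.1,0,9.8,0],[2.7,0.1,0,10,0],[2.7,0.1,0,10.1,0],[2.7,0.1,0,10.2,0],[2.7,0.1,0,10.3,0],[2.7,0.1,0,10.35,0],[2.7,0.1,0,10.4,0],[2.7,0.1,0,10.4,0],[2.7,0.1,0,10.4,0],[2.7,0.1,0,10.4,0]])

```text
time: 44.55
tool_pos: [0.6234, 0.2166, 0.0093]
tcp_rot: [1.522, 2.748, 0.0]
wrist_force: [-0.4, 0.0, -2.2]
width: 0.389
grip_force: 40.0
```

```bash
python3 p.py .6235 .2165 .0088 32
```

```text
t 44.55 shift [-0.01  0.01  0.05] twist 0.0 yaw 32.0 q6 -0.26 tilt z [ 1.e-04  0.e+00 -1.e+00]
```

Emit:
step_arm(motion=[[2.7,0,0,0.05,0],[2.7,0,0,0.05,0],[2.7,0,0,0.08,0],[2.7,0,0,0.08,0],[2.7,0,0,0.08,0]])

```text
time: 45.05
tool_pos: [0.6235, 0.2166, 0.0088]
tcp_rot: [1.522, 2.748, 0.0]
wrist_force: [-0.4, -1.2, 0.8]
width: 0.385
grip_force: 40.1
```

Now it is standing on the floor of the case, so I'll open to 4.6 cm, rise, and park well away.

Emit:
step_arm(motion=[[3.4,0,0,0,0],[3.6,0,0,0,0],[3.8,0,0,0,0],[4.1,0,0,0,0],[4.4,0,0,0,0],[4.5,0,0,0,0],[4.5,0,0,0,0],[4.5,0,0,-0.5,0],[4.5,0,0,-1.5,0],[4.5,0,0,-3,0],[4.5,0,0,-5,0],[4.5,0,0,-8,0],[4.5,0,0,-12,0],[4.5,0,0,-16,0],[4.5,0,0,-20,0],[4.5,8,2,-22,0],[4.5,16,2,-22,0],[4.5,16,2,-22,0],[4.5,16,2,-22,0],[4.5,16,2,-22,0]])

```text
time: 47.05
tool_pos: [0.5546, 0.3649, 0.2303]
tcp_rot: [1.516, 2.75, 0.003]
wrist_force: [0.5, 0.8, -0.1]
width: 0.531
grip_force: 0.0
```

```bash
python3 - <<'E'
from h import *
im,d=cam('side'); i2,d=cam('top')
save('f.png',np.vstack([cv2.resize(im[110:330,180:400],(440,440))[:300],cv2.resize(i2[170:320,150:430],(440,236))]))
E
```

```text
(no output)
```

View pics/f.png

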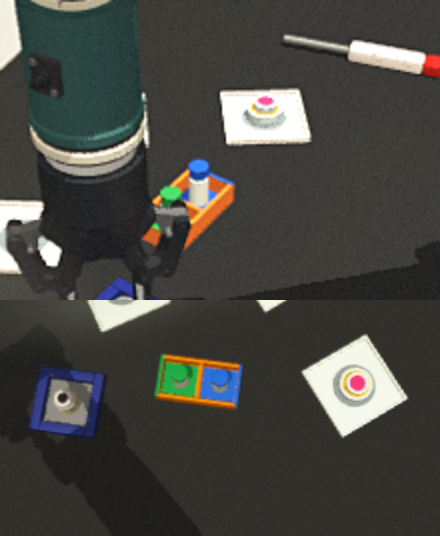

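The objective stands upright in the middle of its case at (191,234), both bottles are in their bays, and the dishes are stacked in the right tray at (376,222). The jar and pipette have not been touched. Handing in.

```bash
python3 -c "
from h import *
print(bot.finish_job())"
```

```text
the job is handed in; nothing more can be done
None
```

I handed in the job at about 47 s of the 128 s allowed, with all five items upright in their places in the order asked, and the amber jar and pipette left alone; `finish_job()` returned no verdict.

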